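Book in the polishing-shot level at the jeweller's bench

ROBOT

A 6-joint arm with a two-finger parallel gripper is mounted at the origin on the work surface. World frame = base frame: x ahead of the robot, y to its left, z up, the work surface at z = 0. Lengths are in mm, angles in rad, forces in N, time in s.
With the tool pointing down it reaches from about 275 to 1000 mm from the base axis. Payload 8.4 kg.
Tool frame: the origin (TCP) lies at the very end of the fingers, on their centre line; the grasp point (between the pads) lies 19 mm behind it; z points along the fingers, x is the direction in which the jaws open and shut, and the axes are right-handed (so a half turn about z gives the same grasp; the last joint's range is limited). The gripper opens to 85 mm and grips with 20 to 120 N. Pads are 22 mm wide; open, the fingers measure 114 mm over their backs; the gripper's body (76 mm by 85 mm) begins 54 mm behind the grasp point. The pads swing forward as they close: fully open they stand 13 mm farther back than shut.
Start: joints at [1.32, 0.353, 1.633, -0, 1.155, -0.002], TCP at [153.899, 605.758, 231.281] pointing down, gripper open.
Joint ranges: [-2.63, 2.63], [-0.92, 2.1], [0.06, 2.66], [-1.3, 4.44], [0, 2.69], [-3.02, 3.02]. Speed limits (rad/s): [2.22, 2.22, 2.79, 3.14, 3.14, 3.14].

INTERFACE

Orientations are given as [roll, pitch, yaw] about the fixed x, y, z axes, in that order (R = Rz(yaw) Ry(pitch) Rx(roll)).
In Python, from rig import r gives the robot as it stands. The module is installed in compiled form; this text tells all that it offers.
- The arm moves only by the tool apply_moves, never from a script. Its argument "targets" is a list that holds one entry, the list of rows, each a list of 7 numbers: the gripper's target within -1 to 1 (fully open at 1, half-way at 0, shut at -1), then the shift along the tool's x, y, z in cm, then the turn, a rotation vector about the tool's x, y, z in degrees. A call has 1 to 8 rows; each row is the pose to reach, as a shift and turn from the pose measured when the call began, along the tool's axes at that moment; what a row does not reach only later rows make up. A row lasts 1/10 s, in which the tool goes at most 50 mm and 8.59 degrees, less where a joint would pass 70% of its speed; a pose out of reach is approached as far as the arm can. A call with a gripper value outside its range is refused whole. The fingers move at their own pace and stop on an object; "newtons" is the grip in N (left out, the last holds). Time passes only in rows, so rows that repeat a pose let the fingers close. It gives the time, the measured TCP pose, the force and the opening at its end, in the units of the state.
- r.sense(): the state, without advancing time (a new reading comes with each control period).
- r.grab_frame(name): name is "side" or "top" or "wrist"; returns a dict with "pixels" (420x560x3 uint8, red, green, blue), "fov_y" (degrees; the focal length in pixels is half the picture's height over the tangent of half this angle, whatever the lens; pixels are square), "cx", "cy" (the principal point, pixels), "R" (3x3) and "t" (3): a world point X has camera coordinates R X + t; the wrist camera has in their place "mount" (4x4, takes a point from camera to tool coordinates, whose origin is the TCP and whose axes are the tool frame's). Camera axes: x right, y down, z forward; pixel columns grow to the right and rows downward; lengths in mm; the calibration is good to about 2 mm. A picture is of the moment at which its call begins: read the wrist's pose just before it. There is no depth.
- r.sign_off(): hands the job in, once; it reports no verdict.
The state is a dict: "clock": time; "qpos": joint angles; "qvel": joint speeds; "joint_efforts": joint torques, N m; "eef_pos": TCP position; "tcp_rot": TCP orientation; "contact_force": force on the tool from outside, world axes, zero at the start; "wrist_torque": the same for the moment, N m; "opening": opening from 0.0 (shut) to 1.0 (fully open).
Only numpy, scipy, OpenCV 4.12 (cv2) and the standard library are available. Lean on these libraries where they do the work, as an engineer would, in place of code of your own. Each camera call takes 0.05 s, during which the arm holds its last target. There are 200 camera calls.

TASK

First turn the shot can where it stands so that its label squarely faces the scanner, and let it go. Then take the gauge rod from its rest, push it down the hopper's slanted guide tube until its collar stops at the mouth, and draw it right out. Finish holding it still and level in the gripper, its tip two or three centimetres above the middle of the round window on top of the scanner, touching nothing else; keep the can upright and leave the other things where they are.

Things in the scene. Friction and masses are not known exactly. Their poses are not given: they have to be found in the camera images.
- shot_can: loose upright aluminium can, 60 dia, 88 tall, 0.25-0.5 kg; origin: centre of underside, z up. Its +x points out through the paper label (28 x 50) on its side; a raised pale rib on the black lid (26 x 7, 4 high) runs from the centre towards the label. Stands 125 in front (-x) of the scanner's centre, label turned 35 to 115 degrees counterclockwise from facing it
- can_label (a point): middle of the can's label, 31 from the can's axis, 45 up
- scanner: black fixed block, 80 (x) x 110 (y) x 93 tall, origin at the centre of its underside, z up; its own -x face carries the scan window and looks towards the can and roughly towards the robot. The label faces it squarely when the can's +x is parallel to the scanner's +x
- scan_window (a point): middle of the upright scan window on the scanner's -x face, 50 up
- read_window (a point): middle of the round reading window (40 dia steel rim) on top of the scanner, 95 above the table, 2 proud of the top
- gauge_rod: loose, 0.14 kg. Its +x runs along the axis to the tip; origin on the axis at the collar's tip-side face. Steel rod 9 dia, x 0 to 120; collar 36 dia, x -6 to 0; square wooden handle 16 x 16, x -130 to -6. Lies level in its rest, axis 100 above the table, tip away from the robot; grip the handle from above near x = -65 (fork at -115)
- rod_tip (a point): end of the rod, at x = +120 of gauge_rod, on the axis
- rod_rest: fixed wooden rest, base 210 x 60 x 10, origin at the centre of its underside, x along the rod; two forks 10 thick at x = -88 (under the handle) and x = +87 (under the rod), up to 108 high, open at the top; the rod lifts straight up out of them. The rod's origin lies at x = +27 of the rest
- hopper: fixed grey steel hopper, 160 (x) x 120 (y), lid at 132, knob up to 138; origin at the centre of its underside. The guide tube slopes down into its own -y side, over a low bracket (50 x 70 footprint)
- guide_tube: steel tube fixed on the hopper. Origin: centre of the mouth in the rim's plane, 131 above the table; its z runs along the axis outward and up, 35 degrees above level, towards the hopper's -y. Bore 14, length 132, flaring over the last 14 to a 23 mouth (rim 32 outside). Rod enters along -z; seated when the rod's origin is at this origin, rod +x along tube -z
- flux_bottle: bystander, loose, mm: white plastic dropper bottle with a red cap, 38 dia, 105 tall; origin at the underside's centre
- pliers: bystander, loose, mm: pliers with black grips lying flat, 130 long; origin at the underside's centre
- tweezers: bystander, loose: flat steel tweezers, 135 long; origin at the underside's centre
- charcoal_block: bystander, loose, mm: black block 80 x 55 x 30; origin at the underside's centre
- chain_spool: bystander, loose, mm: brass spool 68 dia, 45 tall; origin at the underside's centre
- solder_tile: bystander, loose, mm: flat brown tile 110 x 90 x 14; origin at the underside's centre
- ring_mandrel: bystander, loose, mm: steel cone on a round foot, 44 dia, 70 tall; origin at the underside's centre

How it is judged (in metres and radians):
On the way, in this order (a step that is already met when the one before it is completed fails the run):
1. the can's label faces the scanner and the can is let go, upright (angle between the x axis of shot_can and the x axis of scanner, either way round below 0.25 rad and horizontal distance between can_label and scan_window below 0.07 m and angle between shot_can's own z axis and vertical below 0.1 rad and height (world z) of shot_can below 0.01 m and contact force between shot_can and the fingers below 0.1 N), for 0.2 s.
2. the gauge rod is in the guide tube with its collar stopped at the mouth (z of gauge_rod in the frame of guide_tube below 0.004 m and distance between gauge_rod and guide_tube below 0.008 m and z of rod_tip in the frame of guide_tube below -0.11 m and angle between the x axis of gauge_rod and the z axis of guide_tube, either way round below 0.12 rad), for 0.1 s.
3. the rod is drawn right out of the tube (z of rod_tip in the frame of guide_tube above 0.005 m), for 0.1 s.
At the end, for the whole second after the job is handed in: Can upright, released, label within 14 deg of facing the scanner, within 70 mm of its window; rod held in the fingers, still, level within 5.7 deg, tip within 15 mm sideways of the reading window's middle and 10 to 45 mm above it; scanner untouched, rod clear of can, hopper and rest (all of step 1 and horizontal distance between rod_tip and read_window below 0.015 m and z of rod_tip in the frame of scanner between 0.105 and 0.14 m and angle between gauge_rod's own x axis and vertical between 1.4708 and 1.6708 rad and contact force between gauge_rod and the fingers above 1 N and linear speed of gauge_rod below 0.03 m/s and contact force between each of gauge_rod, the fingers and scanner below 0.1 N and contact force between gauge_rod and shot_can below 0.1 N and contact force between gauge_rod and hopper below 0.1 N and contact force between gauge_rod and rod_rest below 0.1 N); the arm keeps its last pose, push and grip.
It fails at once if the can tips over (angle between shot_can's own z axis and vertical above 0.4 rad).
It fails at once if a bystander (bottle, pliers, tweezers, charcoal block, spool, tile, mandrel) is moved by more than 30 mm (distance of any of flux_bottle, pliers, tweezers, charcoal_block, chain_spool, solder_tile, ring_mandrel from where it was at the start of the episode above 0.03 m).
It also fails if it takes over 72 s, if anything falls off the work surface, if the arm or the gripper's body presses on something with over 40 N, if the wrist force passes 120 N, or if a joint passes its speed limit or range.

## Working session

There is one attempt and no reset: what is moved stays moved. The work goes in short steps, Python scripts to look and compute and a tool call to move; the robot and the scene stay as the last step left them, time stands still between calls to the robot, and variables do not carry over. Pictures are saved under pics/ and viewed, about 8 in all and at most 12, crops included, and the job is handed in when it is done.

Besides the shell and the picture viewer there is one more tool, called after "Emit:" as name(argument=value, ...) on one line, values as JSON. apply_moves: Moves the arm, as the interface text tells. Its arguments: {"type":"object","properties":{"targets":{"type":"array"},"newtons":{"type":"number"}},"required":["targets"]}

```bash
mkdir -p pics; python3 - <<'E'
from rig import r
import cv2,json,numpy as np
s=r.sense();print(s)
for n in("side","top"):
    f=r.grab_frame(n);cv2.imwrite(f"pics/{n}0.png",cv2.resize(f["pixels"][:,:,::-1],(800,600),interpolation=cv2.INTER_CUBIC))
    print(n,{k:(np.round(v,4).tolist() if k!='pixels' else 0) for k,v in f.items()})
    np.savez(f"{n}0.npz",**f)
E
```

```text
{'clock': 0.0, 'qpos': array([ 1.31958729e+00,  3.53666533e-01,  1.63416523e+00, -1.46332952e-05,
        1.15519130e+00, -2.38742292e-03]), 'qvel': array([-1.32411236e-03, -4.63621733e-05, -1.06064920e-03,  8.54200252e-04,
        7.79689322e-06, -4.11107288e-04]), 'joint_efforts': array([-9.53166455e-04, -6.05247188e+01, -3.42071378e+01,  3.01471061e-05,
        9.26936249e-03, -5.29559799e-06]), 'eef_pos': array([153.78806763, 605.27540293, 230.5368959 ]), 'tcp_rot': array([3.14158269e+00, 1.43043417e-03, 1.32198062e+00]), 'contact_force': array([-0.87912863,  0.0089803 ,  0.00624492]), 'wrist_torque': array([-0.01608266,  0.01458049,  0.04081736]), 'opening': 1.0015110393597209}
side {'pixels': 0, 'fov_y': 56.7284, 'cx': 282.6847, 'cy': 207.4174, 'R': [[0.9525, -0.3039, -0.0174], [-0.1777, -0.5088, -0.8423], [0.2471, 0.8054, -0.5387]], 't': [-519.3109, 199.1444, 828.7347]}
top {'pixels': 0, 'fov_y': 47.4009, 'cx': 283.5898, 'cy': 208.2452, 'R': [[-0.0663, -0.9978, 0.0026], [-0.9758, 0.0643, -0.2091], [0.2085, -0.0164, -0.9779]], 't': [82.8419, 561.4231, 1285.7986]}
```

View pics/top0.png

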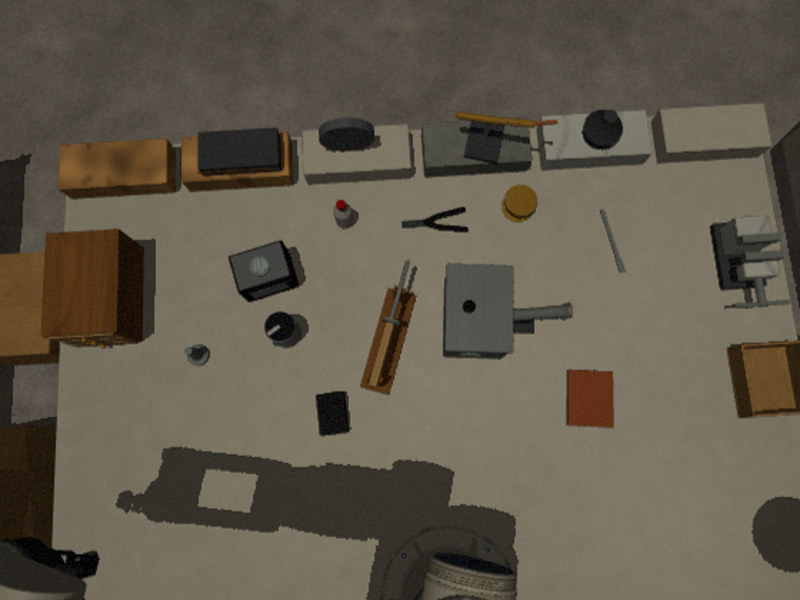

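View pics/side0.png

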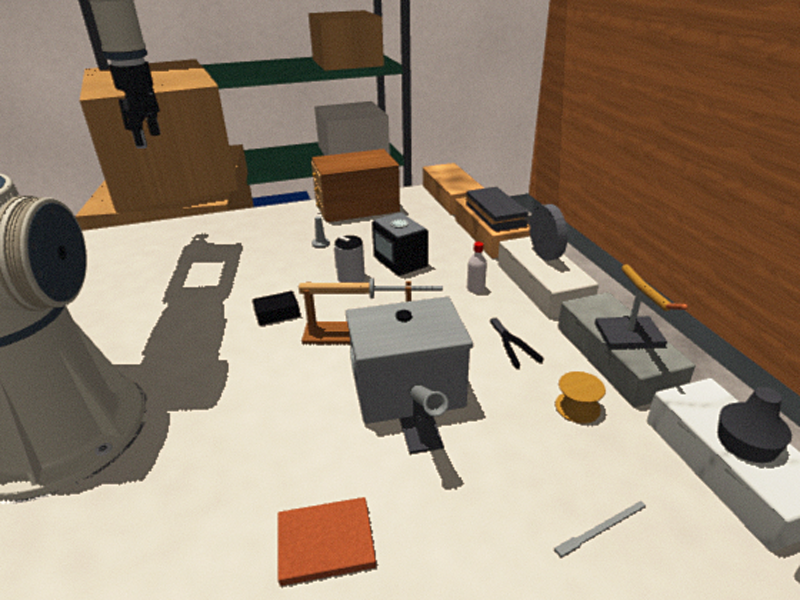

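```bash
python3 - <<'E'
import cv2,numpy as np
t=np.load("top0.npz")["pixels"][:,:,::-1];s=np.load("side0.npz")["pixels"][:,:,::-1]
a=cv2.resize(t[160:260,155:355],None,fx=4,fy=4,interpolation=cv2.INTER_CUBIC)
cv2.imwrite("pics/c1.png",cv2.convertScaleAbs(a,alpha=1.4))
b=t[165:260,245:405]
a=cv2.resize(b,None,fx=5,fy=5,interpolation=cv2.INTER_CUBIC)
cv2.imwrite("pics/c2.png",cv2.convertScaleAbs(a,alpha=1.4))
b=s[145:325,200:340]
a=cv2.resize(b,None,fx=4,fy=4,interpolation=cv2.INTER_CUBIC)[:600]
b=s[140:320,205:345]
cv2.imwrite("pics/c3.png",cv2.convertScaleAbs(cv2.resize(s[140:290,205:345],None,fx=4,fy=4,interpolation=cv2.INTER_CUBIC),alpha=1.4))
E
```

```text
(no output)
```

View pics/c1.png

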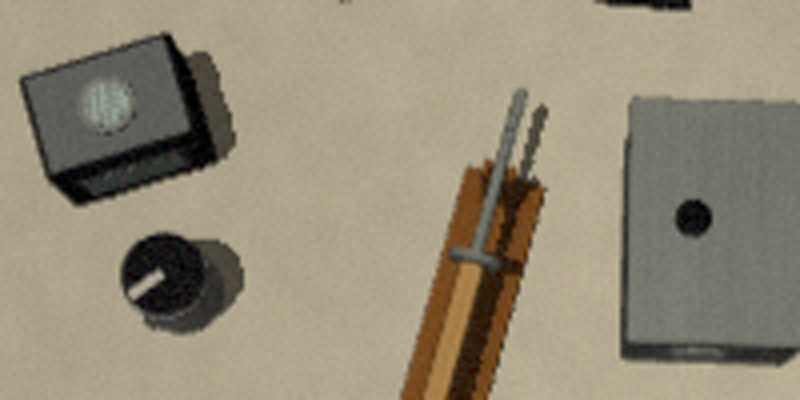

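View pics/c2.png

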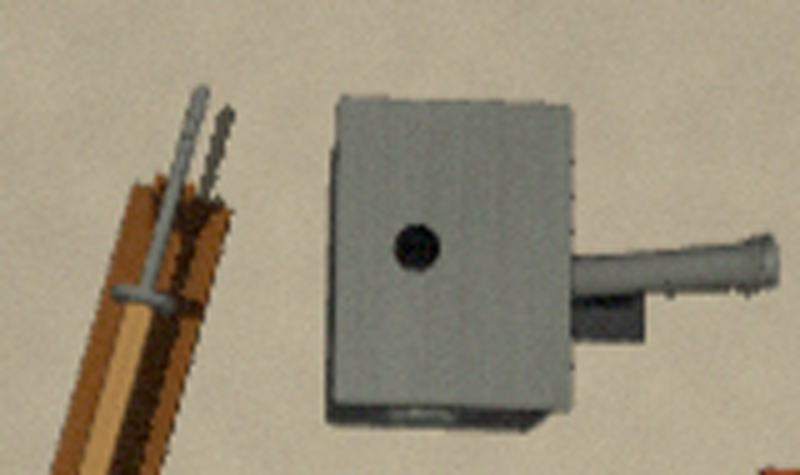

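```bash
cat > h.py <<'E'
import numpy as np
def ray(f,u,v):
    fl=210/np.tan(np.radians(float(f["fov_y"]))/2)
    d=np.array([(u-f["cx"])/fl,(v-f["cy"])/fl,1]);R=f["R"];return -R.T@f["t"],R.T@d
def atz(f,u,v,z):
    o,d=ray(f,u,v);return o+d*(z-o[2])/d[2]
def proj(f,X):
    fl=210/np.tan(np.radians(float(f["fov_y"]))/2)
    c=np.asarray(X)@f["R"].T+f["t"];return c[...,:2]/c[...,2:]*fl+[float(f["cx"]),float(f["cy"])]
E
python3 - <<'E'
from h import *
f=dict(np.load("top0.npz"))
def c1(u,v,z):return atz(f,155+(u+.5)/4-.5,160+(v+.5)/4-.5,z)
def c2(u,v,z):return atz(f,245+(u+.5)/5-.5,165+(v+.5)/5-.5,z)
P=lambda n,x:print(n,np.round(x,1))
sc=[c1(*p,93) for p in[(22,80),(168,35),(190,128),(50,172)]]
for p in sc:P("sc",p)
P("c",np.mean(sc,0));P("win",c1(107,105,95))
a=sc[0]-sc[3]+sc[1]-sc[2];print("yaw",np.degrees(np.arctan2(a[1],a[0])))
a=sc[0]-sc[1]+sc[3]-sc[2];print("yaw y",np.degrees(np.arctan2(a[1],a[0]))-90)
k=c1(163,274,88);e=c1(131,297,92);P("can",k);P("rib",e);print(np.degrees(np.arctan2(*(e-k)[1::-1])))
t=c1(520,92,100);o=c1(474,259,100);P("tip",t);P("col",o);print(np.linalg.norm(t-o),np.degrees(np.arctan2(*(t-o)[1::-1])))
hp=[c2(*p,132) for p in[(342,97),(572,103),(568,410),(330,403)]]
for p in hp:P("hop",p)
P("hc",np.mean(hp,0));a=hp[0]-hp[3]+hp[1]-hp[2];print("yaw",np.degrees(np.arctan2(a[1],a[0])))
a=hp[0]-hp[1]+hp[3]-hp[2];print("yawy",np.degrees(np.arctan2(a[1],a[0]))-90)
P("knob",c2(417,248,137));P("mouth",c2(768,260,131))
E
```

```text
sc [662.  382.4  93. ]
sc [687.8 280.6  93. ]
sc [620.  267.3  93. ]
sc [595.2 364.1  93. ]
c [641.3 323.6  93. ]
win [639.6 323.7  95. ]
yaw 13.21134809080505
yaw y 14.311271581239694
can [520.1 289.6  88. ]
rib [505. 311.  92.]
125.24924386801996
tip [628.8  38.7 100. ]
col [514.3  77.5 100. ]
120.92451335103564 -18.732246610107165
hop [611.4 -36.4 132. ]
hop [ 600.  -159.4  132. ]
hop [ 435.1 -140.9  132. ]
hop [447.  -17.1 132. ]
hc [523.4 -88.4 132. ]
yaw -6.559141150343355
yawy -5.390307416474229
knob [525.4 -69.  137. ]
mouth [ 507.8 -254.8  131. ]
```

View pics/c3.png

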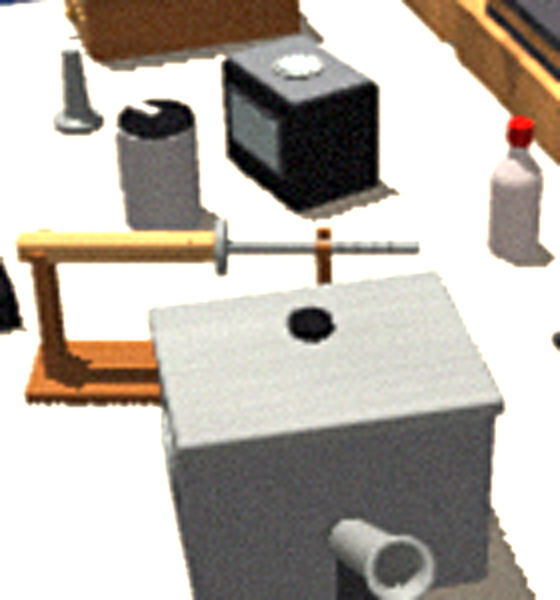

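```bash
python3 - <<'E'
from h import *
T=dict(np.load("top0.npz"));S=dict(np.load("side0.npz"))
c1=lambda u,v:(155+(u+.5)/4-.5,160+(v+.5)/4-.5)
c2=lambda u,v:(245+(u+.5)/5-.5,165+(v+.5)/5-.5)
c3=lambda u,v:(205+(u+.5)/4-.5,140+(v+.5)/4-.5)
def tri(a,b):
    o1,d1=ray(T,*a);o2,d2=ray(S,*b);d1/=np.linalg.norm(d1);d2/=np.linalg.norm(d2)
    s=np.linalg.lstsq(np.c_[d1,-d2],o2-o1,rcond=None)[0]
    return np.round((o1+d1*s[0]+o2+d2*s[1])/2,1),round(np.linalg.norm(o1+d1*s[0]-o2-d2*s[1]),1)
for n,a,b,z in[("win",c1(107,105),c3(299,65),95),("lid",c1(163,274),c3(156,119),88),("collar",c1(473,260),c3(220,246),100),("tip",c1(520,92),c3(418,247),100),
 ("knob",c2(417,248),c3(311,323),137),("mouth",c2(770,260),c3(405,563),131)]:
    print(n,tri(a,b),"sideonly",np.round(atz(S,*b,z),1),"top",np.round(atz(T,*a,z),1))
y=np.radians(-6)
m=np.array([507.,-254,131])
ax=np.array([np.sin(y)*np.cos(.611),-np.cos(y)*np.cos(.611),np.sin(.611)])
for s in(0,-40,-80,-120):
    X=m+ax*s;p=proj(T,X);q=proj(S,X);print(s,np.round((p-[245,165])*5,0),np.round((q-[205,140])*4))
E
```

```text
win (array([639.7, 323.8,  94.2]), np.float64(0.3)) sideonly [639.  322.1  95. ] top [639.6 323.7  95. ]
lid (array([519.6, 290.2,  84.8]), np.float64(2.0)) sideonly [517.4 283.7  88. ] top [520.1 289.6  88. ]
collar (array([512.8,  78.3,  99.7]), np.float64(1.8)) sideonly [511.8  77.7 100. ] top [513.7  78.2 100. ]
tip (array([628.6,  38.8,  98.3]), np.float64(1.3)) sideonly [627.   36.1 100. ] top [628.8  38.7 100. ]
knob (array([525.3, -69.1, 134.7]), np.float64(0.9)) sideonly [523.9 -72.5 137. ] top [525.4 -69.  137. ]
mouth (array([ 508. , -255.5,  132.7]), np.float64(1.0)) sideonly [ 509.1 -253.8  131. ] top [ 507.7 -255.8  131. ]
0 [765. 260.] [399. 563.]
-40 [694. 265.] [381. 551.]
-80 [626. 271.] [364. 541.]
-120 [559. 276.] [349. 532.]
```

```bash
cat >> h.py <<'E'
from rig import r
from scipy.spatial.transform import Rotation as Ro
def st(goal=None,rot=None):
    """print state; the shift (cm) and turn (deg) in tool axes to goal TCP pos / rotation matrix"""
    s=r.sense();p=s["eef_pos"];R=Ro.from_euler("xyz",s["tcp_rot"])
    print("t",round(s["clock"],2),"p",np.round(p,1),"rpy",np.round(np.degrees(s["tcp_rot"]),1),"F",np.round(s["contact_force"],1),"op",round(s["opening"],3),"q",np.round(s["qpos"],2))
    if goal is not None: print("shift",np.round(R.inv().apply(np.array(goal)-p)/10,2))
    if rot is not None: print("turn",np.round(np.degrees((R.inv()*rot).as_rotvec()),1))
    return p,R
E
```

Emit:
apply_moves(targets=[[[1, -2.2, 4.3, 0, 0, 0, 0], [1, -4.4, 8.6, 0, 0, 0, 0], [1, -6.6, 13, 0, 0, 0, 0], [1, -8.8, 17.3, 0, 0, 0, 0], [1, -11, 21.6, 0, 0, 0, 0], [1, -13.2, 26, 0, 0, 0, 0], [1, -15.4, 30.5, 0, 0, 0, 0], [1, -17.6, 35, 0, 0, 0, 0]]])

```text
clock: 0.9
eef_pos: [450.7, 347.0, 230.7]
tcp_rot: [-3.141, 0.001, 1.322]
contact_force: [0.6, 1.0, -0.4]
opening: 1.001
```

```bash
python3 -c "
from h import *
st([520,290,200],Ro.from_euler('xyz',[180,0,75.7],degrees=True))"
```

```text
t 0.9 p [450.7 347.  230.7] rpy [-1.80e+02  1.00e-01  7.58e+01] F [ 0.6  1.  -0.4] op 1.001 q [ 0.65  0.27  1.76 -0.    1.12 -0.67]
shift [-3.82  8.12  3.08]
turn [-0.   0.1  0.1]
```

Emit:
apply_moves(targets=[[[1, -1.9, 4.0, 1, 0, 0, 0], [1, -3.8, 8.1, 2, 0, 0, 0], [1, -3.8, 8.1, 3.1, 0, 0, 0], [1, -3.8, 8.1, 3.1, 0, 0, 0]]])

```text
clock: 1.3
eef_pos: [519.2, 288.8, 197.8]
tcp_rot: [-3.139, 0.004, 1.32]
contact_force: [-1.3, 0.3, -1.0]
opening: 1.001
```

```bash
python3 - <<'E'
from h import *
import cv2
p,R=st([520,290,50])
f=r.grab_frame("wrist");np.savez("w1.npz",p=p,Rm=R.as_matrix(),**f)
fl=210/np.tan(np.radians(f["fov_y"])/2);M=np.array(f["mount"]);print(np.round(M,3).tolist())
im=f["pixels"][:,:,::-1].copy()
def pj(X):
    c=np.linalg.inv(M)@np.r_[R.inv().apply(np.array(X)-p),1];return c[:2]/c[2]*fl+[f["cx"],f["cy"]]
for X in[(520,290,88),(505.6,310.5,92),(640,324,95),(520,290,0)]:
    q=pj(X);print(X,q.round(1));cv2.circle(im,tuple(int(a) for a in q),3,(0,0,255),1)
cv2.imwrite("pics/w1.png",cv2.resize(im,(800,600)))
E
```

```text
t 1.3 p [519.2 288.8 197.8] rpy [-179.8    0.2   75.6] F [-1.3  0.3 -1. ] op 1.001 q [ 0.51  0.34  1.73 -0.    1.07 -0.81]
shift [ 0.19  0.09 14.78]
[[1.0, 0.0, -0.0, -0.539], [-0.0, 0.954, 0.301, -78.443], [0.0, -0.301, 0.954, -143.411], [0.0, 0.0, 0.0, 1.0]]
(520, 290, 88) [283.2 208.4]
(505.6, 310.5, 92) [306.  184.7]
(640, 324, 95) [359.9 337.5]
(520, 290, 0) [282.8 181.8]
```

View pics/w1.png

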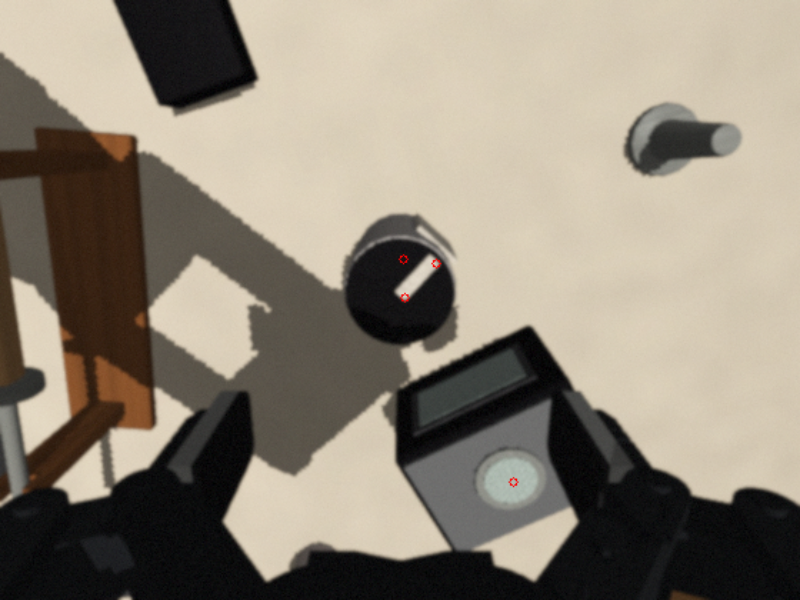

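Emit:
apply_moves(targets=[[[1, 0, -0.1, 4, 0, 0, 0], [1, 0, -0.1, 8, 0, 0, 0], [1, 0, -0.1, 11, 0, 0, 0], [1, 0, -0.1, 13, 0, 0, 0], [1, 0, -0.1, 14.6, 0, 0, 0], [1, 0, -0.1, 14.8, 0, 0, 0], [1, 0, -0.1, 14.8, 0, 0, 0]]])

```text
clock: 2.05
eef_pos: [516.8, 290.7, 51.1]
tcp_rot: [-3.139, 0.003, 1.323]
contact_force: [0.6, 0.5, 0.3]
opening: 0.998
```

Emit:
apply_moves(targets=[[[-0.2, 0, 0, 0, 0, 0, 0], [-0.4, 0, 0, 0, 0, 0, 0], [-0.6, 0, 0, 0, 0, 0, 0], [-0.6, 0, 0, 0, 0, 0, 0], [-0.6, 0, 0, 0, 0, 0, 0], [-0.6, 0, 0, 0, 0, 0, 0]]], newtons=30)

```text
clock: 2.65
eef_pos: [517.2, 291.2, 52.5]
tcp_rot: [-3.14, 0.002, 1.323]
contact_force: [-1.3, 0.0, 5.3]
opening: 0.69
```

Emit:
apply_moves(targets=[[[-0.6, 0, 0, 0, 0, 0, 7], [-0.6, 0, 0, 0, 0, 0, 14], [-0.6, 0, 0, 0, 0, 0, 21], [-0.6, 0, 0, 0, 0, 0, 28], [-0.6, 0, 0, 0, 0, 0, 35], [-0.6, 0, 0, 0, 0, 0, 42], [-0.6, 0, 0, 0, 0, 0, 49], [-0.6, 0, 0, 0, 0, 0, 56]]])

```text
clock: 3.45
eef_pos: [517.2, 291.2, 53.0]
tcp_rot: [3.141, 0.002, 0.34]
contact_force: [0.3, 0.5, -3.5]
opening: 0.695
```

```bash
python3 -c "
from h import *
st([517.2,291.2,52],Ro.from_euler('xyz',[180,0,75.8-110],degrees=True))"
```

```text
t 3.45 p [517.2 291.2  53. ] rpy [1.80e+02 1.00e-01 1.95e+01] F [ 0.3  0.5 -3.5] op 0.695 q [ 0.51  0.53  1.83 -0.    0.79  0.17]
shift [-0.   0.   0.1]
turn [ 0.1  0.1 53.7]
```

Emit:
apply_moves(targets=[[[-0.6, 0, 0, 0, 0, 0, 8], [-0.6, 0, 0, 0, 0, 0, 16], [-0.6, 0, 0, 0, 0, 0, 24], [-0.6, 0, 0, 0, 0, 0, 32], [-0.6, 0, 0, 0, 0, 0, 40], [-0.6, 0, 0, 0, 0, 0, 48], [-0.6, 0, 0, 0, 0, 0, 53.7], [-0.6, 0, 0, 0, 0, 0, 53.7]]])

```text
clock: 4.25
eef_pos: [517.2, 291.3, 53.4]
tcp_rot: [3.14, 0.001, -0.599]
contact_force: [0.2, -0.6, -3.5]
opening: 0.69
```

Emit:
apply_moves(targets=[[[-0.2, 0, 0, 0.1, 0, 0, 0], [0.3, 0, 0, 0.1, 0, 0, 0], [1, 0, 0, 0.1, 0, 0, 0], [1, 0, 0, 0.1, 0, 0, 0], [1, 0, 0, 0.1, 0, 0, 0], [1, 0, 0, 0, 0, 0, 0]]])

```text
clock: 4.85
eef_pos: [517.3, 291.3, 53.5]
tcp_rot: [3.14, 0.001, -0.598]
contact_force: [-0.3, 0.1, -0.2]
opening: 0.999
```

Emit:
apply_moves(targets=[[[1, 0, 0, -3, 0, 0, 0], [1, 0, 0, -6, 0, 0, 0], [1, 0, 0, -9, 0, 0, 0], [1, 0, 0, -12, 0, 0, 0], [1, 0, 0, -15, 0, 0, 0], [1, 0, 0, -17, 0, 0, 0], [1, 0, 0, -17, 0, 0, 0]]])

```text
clock: 5.55
eef_pos: [519.1, 292.3, 226.8]
tcp_rot: [-3.138, -0.002, -0.598]
contact_force: [0.8, 0.4, -0.2]
opening: 1.0
```

```bash
python3 - <<'E'
from h import *
import cv2
p,R=st()
f=r.grab_frame("wrist");np.savez("w2.npz",p=p,Rm=R.as_matrix(),**f)
g=r.grab_frame("top")["pixels"]
a=cv2.resize(f["pixels"][60:400,60:500],None,fx=1.36,fy=1.36)
b=cv2.resize(g[150:270,160:220],(200,400),interpolation=cv2.INTER_CUBIC)
o=np.zeros((470,800,3),np.uint8);o[:a.shape[0],:a.shape[1]]=a;o[:400,600:]=b
cv2.imwrite("pics/w2.png",o[:,:,::-1])
E
```

```text
t 5.55 p [519.1 292.3 226.8] rpy [-1.798e+02 -1.000e-01 -3.430e+01] F [ 0.8  0.4 -0.2] op 1.0 q [0.51 0.31 1.71 0.   1.12 1.11]
```

View pics/w2.png

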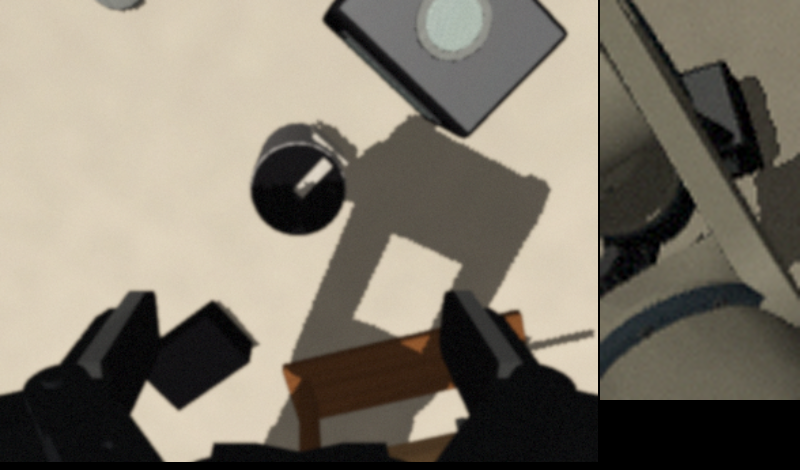

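```bash
python3 -c "
from h import *
st([451.7,98.9,215],Ro.from_euler('xyz',[180,0,-108.7],degrees=True))"
```

```text
t 5.65 p [517.4 291.4 223.3] rpy [179.9   0.  -34.3] F [ 0.5 -0.7 -0.4] op 1.0 q [0.51 0.31 1.71 0.   1.12 1.11]
shift [ 5.41 19.6   0.85]
turn [ 0.1 -0.  74.4]
```

Emit:
apply_moves(targets=[[[1, 0.7, 2.5, 0, 0, 0, 8], [1, 1.4, 5, 0, 0, 0, 16], [1, 2.1, 7.5, 0, 0, 0, 24], [1, 2.8, 10, 0, 0, 0, 32], [1, 3.5, 12.5, 0, 0, 0, 40], [1, 4.1, 15, 0, 0, 0, 48], [1, 4.8, 17.5, 0, 0, 0, 56], [1, 5.4, 19.6, 0, 0, 0, 64]]])

```text
clock: 6.45
eef_pos: [450.1, 97.7, 221.9]
tcp_rot: [3.138, -0.002, -1.721]
contact_force: [-0.5, -0.4, -1.0]
opening: 0.998
```

Emit:
apply_moves(targets=[[[1, 0, 0, 0, 0, 0, 6], [1, 0, 0, 0, 0, 0, 11], [1, 0, 0, 0, 0, 0, 11]]])

```text
clock: 6.75
eef_pos: [449.2, 97.3, 220.6]
tcp_rot: [3.136, -0.004, -1.915]
contact_force: [0.2, 1.0, 0.4]
opening: 0.999
```

```bash
python3 - <<'E'
from h import *
import cv2
p,R=st([451.7,98.9,81],Ro.from_euler('xyz',[180,0,-108.7],degrees=True))
f=r.grab_frame("wrist")
fl=210/np.tan(np.radians(f["fov_y"])/2);M=np.array(f["mount"])
im=f["pixels"][:,:,::-1].copy()
def pj(X):
    c=np.linalg.inv(M)@np.r_[R.inv().apply(np.array(X)-p),1];return c[:2]/c[2]*fl+[f["cx"],f["cy"]]
d=np.array([np.cos(np.radians(-18.7)),np.sin(np.radians(-18.7)),0])
for s in(0,-65,-130):
    q=pj(np.array([513.3,78,108 if s else 100])+s*d);print(s,q.round(1),q.round(0)/.7);cv2.circle(im,tuple(int(a) for a in q),3,(0,0,255),1)
cv2.imwrite("pics/w3.png",cv2.resize(im,(800,600)))
E
```

```text
t 6.75 p [449.2  97.3 220.6] rpy [ 179.7   -0.2 -109.7] F [0.2 1.  0.4] op 0.999 q [ 0.21  0.11  1.98 -0.    1.06  2.13]
shift [-0.29 -0.26 13.95]
turn [ 0.3 -0.2 -1. ]
0 [273.3 108.2] [390.         154.28571429]
-65 [275.2 199.1] [392.85714286 284.28571429]
-130 [276.9 276.9] [395.71428571 395.71428571]
```

View pics/w3.png

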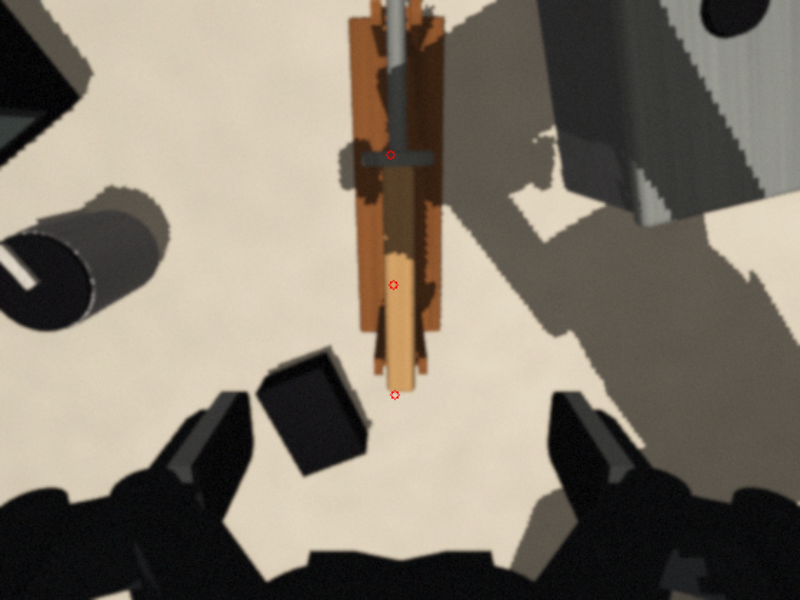

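Emit:
apply_moves(targets=[[[1, -0.1, -0.4, 4, 0.3, -0.2, -0.5], [1, -0.1, -0.4, 8, 0.3, -0.2, -0.5], [1, -0.1, -0.4, 11, 0.3, -0.2, -0.5], [1, -0.1, -0.4, 13, 0.3, -0.2, -0.5], [1, -0.1, -0.4, 14, 0.3, -0.2, -0.5], [1, -0.1, -0.4, 14, 0.3, -0.2, -0.5]]])

```text
clock: 7.4
eef_pos: [451.6, 96.7, 79.4]
tcp_rot: [3.139, -0.002, -1.901]
contact_force: [0.5, -0.2, 0.5]
opening: 0.999
```

Emit:
apply_moves(targets=[[[0, 0, 0, 0, 0, 0, 0], [-0.5, 0, 0, 0, 0, 0, 0], [-1, 0, 0, 0, 0, 0, 0], [-1, 0, 0, 0, 0, 0, 0], [-1, 0, 0, 0, 0, 0, 0], [-1, 0, 0, 0, 0, 0, 0], [-1, 0, 0, 0, 0, 0, 0], [-1, 0, 0, 0, 0, 0, 0]]], newtons=60)

```text
clock: 8.2
eef_pos: [451.9, 96.8, 80.0]
tcp_rot: [3.14, -0.001, -1.901]
contact_force: [-1.3, -0.7, 5.9]
opening: 0.18
```

```bash
python3 -c "
from h import *
st([451.7,98.9,81])"
```

```text
t 8.2 p [451.9  96.8  80. ] rpy [ 1.799e+02 -1.000e-01 -1.089e+02] F [-1.3 -0.7  5.9] op 0.18 q [ 0.21  0.32  2.1  -0.    0.72  2.11]
shift [-0.19  0.09 -0.1 ]
```

Emit:
apply_moves(targets=[[[-1, 0, 0, -1.5, 0, 0, 0], [-1, 0, 0, -4, 0, 0, 0], [-1, 0, 0, -7, 0, 0, 0], [-1, 0, 0, -10, 0, 0, 0], [-1, 0, 0, -13, 0, 0, 0], [-1, 0, 0, -16, 0, 0, 0], [-1, 0, 0, -18, 0, 0, 0], [-1, 0, 0, -18, 0, 0, 0]]])

```text
clock: 9.0
eef_pos: [453.7, 97.2, 262.7]
tcp_rot: [-3.139, 0.001, -1.901]
contact_force: [1.3, 0.0, -0.6]
opening: 0.178
```

```bash
cat >> h.py <<'E'
L=65.; H=20.   # origin ahead of grasp, axis behind TCP (mm)
M0=np.array([508.,-255,131]); HY=np.radians(-6)
def rodrot(yaw,pitch):  # rod heading, tip-down pitch (deg)
    c,s=np.cos(np.radians([yaw,pitch])),np.sin(np.radians([yaw,pitch]))
    d=np.array([c[0]*c[1],s[0]*c[1],-s[1]]);y=-d
    z=np.array([-c[0]*s[1],-s[0]*s[1],-c[1]]);x=np.cross(y,z)
    return Ro.from_matrix(np.c_[x,y,z]),d,z
def tcp_for(origin,yaw,pitch):
    R,d,z=rodrot(yaw,pitch);return np.array(origin)-L*d+H*z,R
def tube(s,pitch=35,dyaw=0):  # rod origin s mm out of the mouth
    _,d,_=rodrot(84,35);return tcp_for(M0-s*d,84+dyaw,pitch)
E
python3 - <<'E'
from h import *
st();g,R=tube(165);print(g);st(g,R)
st([430,-200,270],rodrot(50,0)[0])
E
```

```text
t 9.0 p [453.7  97.2 262.7] rpy [-1.798e+02  1.000e-01 -1.089e+02] F [ 1.3  0.  -0.6] op 0.178 q [ 0.21  0.06  1.93 -0.    1.15  2.11]
[ 487.10721673 -453.78155454  246.53953947]
t 9.0 p [453.7  97.2 262.7] rpy [-1.798e+02  1.000e-01 -1.089e+02] F [ 1.3  0.  -0.6] op 0.178 q [ 0.21  0.06  1.93 -0.    1.15  2.11]
shift [ 51.05 -21.02   1.6 ]
turn [-25.1  31.2 -99.4]
t 9.0 p [453.7  97.2 262.7] rpy [-1.798e+02  1.000e-01 -1.089e+02] F [ 1.3  0.  -0.6] op 0.178 q [ 0.21  0.06  1.93 -0.    1.15  2.11]
shift [28.89 -7.39 -0.75]
turn [ -0.2  -0.  -68.9]
```

Emit:
apply_moves(targets=[[[-1, 3.6, -0.9, 0, 0, 0, -8.5], [-1, 7.2, -1.8, 0, 0, 0, -17], [-1, 10.8, -2.7, 0, 0, 0, -25.5], [-1, 14.4, -3.6, 0, 0, 0, -34], [-1, 18, -4.5, 0, 0, 0, -42.5], [-1, 21.6, -5.4, 0, 0, 0, -51], [-1, 25.2, -6.3, -0.4, 0, 0, -59.5], [-1, 28.9, -7.4, -0.8, 0, 0, -68]]])

```text
clock: 9.8
eef_pos: [429.0, -198.8, 268.8]
tcp_rot: [-3.14, 0.0, -0.78]
contact_force: [0.6, -0.4, -1.0]
opening: 0.175
```

```bash
python3 - <<'E'
from h import *
g,R=tube(165);st(g,R)
E
```

```text
t 9.8 p [ 429.  -198.8  268.8] rpy [-179.9    0.   -44.7] F [ 0.6 -0.4 -1. ] op 0.175 q [-0.44  0.07  1.9   0.    1.16  0.34]
shift [22.06 14.05  2.2 ]
turn [-33.7  11.8 -37.5]
```

Emit:
apply_moves(targets=[[[-1, 3.7, 2.3, 0.2, -4.5, 1.5, -5], [-1, 7.4, 4.7, 0.5, -9.5, 3.2, -10.5], [-1, 11.1, 7, 0.9, -14.5, 5, -16], [-1, 14.8, 9.4, 1.3, -19.5, 6.8, -21.5], [-1, 18.4, 11.7, 1.7, -24.5, 8.5, -27], [-1, 22.1, 14, 2.2, -29.5, 10.2, -32.5], [-1, 22.1, 14, 2.2, -33.7, 11.8, -37.5], [-1, 22.1, 14, 2.2, -33.7, 11.8, -37.5]]])

```text
clock: 10.6
eef_pos: [485.9, -452.2, 242.6]
tcp_rot: [2.533, 0.006, -0.102]
contact_force: [-0.1, 1.7, -2.0]
opening: 0.177
```

```bash
python3 - <<'E'
from h import *
import cv2
g,R=tube(165);p,Rr=st(g,R)
d=-Rr.as_matrix()[:,1];z=Rr.as_matrix()[:,2];o=p-H*z+L*d;tip=o+120*d
_,d0,_=rodrot(84,35);print("tip",tip.round(1),"rod ang",np.degrees(np.arccos(d@d0)))
tiles=[]
for n,(x,y,w,h,k) in dict(top=(330,180,100,110,4),side=(230,180,130,130,3)).items():
    f=r.grab_frame(n);np.savez(n+"5.npz",**f)
    print(n,"mouth",proj(f,M0).round(1),"tip",proj(f,tip).round(1),"collar",proj(f,o).round(1),"in crop",((proj(f,tip)-[x,y])*k).round(),((proj(f,o)-[x,y])*k).round(),((proj(f,M0)-[x,y])*k).round())
    tiles.append(cv2.resize(f["pixels"][y:y+h,x:x+w,::-1],None,fx=k,fy=k,interpolation=cv2.INTER_CUBIC))
H2=max(t.shape[0] for t in tiles)
o=np.hstack([cv2.copyMakeBorder(t,0,H2-t.shape[0],0,0,cv2.BORDER_CONSTANT) for t in tiles]);print(o.shape)
cv2.imwrite("pics/c5.png",cv2.convertScaleAbs(o,alpha=1.3))
E
```

```text
t 10.6 p [ 485.9 -452.2  242.6] rpy [145.2   0.3  -5.8] F [-0.1  1.7 -2. ] op 0.177 q [-0.47  0.32  1.8  -0.73  0.92  0.06]
shift [ 0.13  0.34 -0.24]
turn [-0.2  0.2  0.3]
tip [ 502.  -289.8  153.3] rod ang 0.3560810117857099
top mouth [398.3 216.5] tip [413.9 216.3] collar [461.4 212.2] in crop [335. 145.] [525. 129.] [273. 146.]
side mouth [305.5 281. ] tip [309.7 285.7] collar [330.5 299. ] in crop [239. 317.] [301. 357.] [227. 303.]
(440, 790, 3)
```

View pics/c5.png

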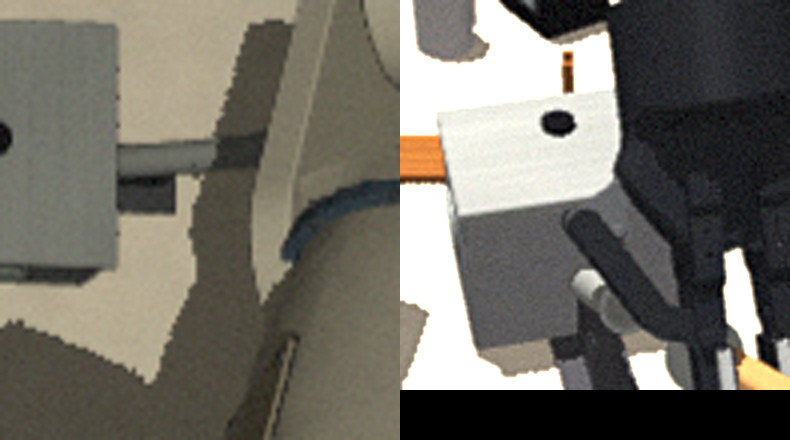

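Emit:
apply_moves(targets=[[[-1, 0.1, 0.3, -0.2, -0.2, 0.2, 0.3], [-1, 0.1, -1, -0.2, -0.2, 0.2, 0.3], [-1, 0.1, -2.5, -0.2, -0.2, 0.2, 0.3], [-1, 0.1, -3.7, -0.2, -0.2, 0.2, 0.3], [-1, 0.1, -3.7, -0.2, -0.2, 0.2, 0.3], [-1, 0.1, -3.7, -0.2, -0.2, 0.2, 0.3]]])

```text
clock: 11.3
eef_pos: [491.8, -421.1, 225.7]
tcp_rot: [2.531, -0.005, -0.107]
contact_force: [0.3, -0.3, -0.8]
opening: 0.181
```

```bash
python3 - <<'E'
from h import *
import cv2
g,R=tube(110);p,Rr=st(g,R)
f=r.grab_frame("wrist");np.savez("w6.npz",p=p,Rm=Rr.as_matrix(),**f)
fl=210/np.tan(np.radians(f["fov_y"])/2);M=np.array(f["mount"])
def pt(X):
    c=np.linalg.inv(M)@np.r_[X,1];return (c[:2]/c[2]*fl+[f["cx"],f["cy"]])/.7
for y in(65,0,-59,-65,-90,-120,-185):print(y,pt([0,y,-H]).round(),"handle top",pt([0,y,-H-8]).round())
pj=lambda X:pt(Rr.inv().apply(np.array(X)-p))
print("mouth",pj(M0))
cv2.imwrite("pics/w6.png",cv2.resize(f["pixels"][:,:,::-1],(800,600)))
E
```

```text
t 11.3 p [ 491.8 -421.1  225.7] rpy [145.   -0.3  -6.1] F [ 0.3 -0.3 -0.8] op 0.181 q [-0.42  0.33  1.84 -0.76  0.92  0.15]
shift [-0.13 -1.61  0.19]
turn [-0.  -0.2 -0.3]
65 [405. 610.] handle top [405. 633.]
0 [406. 428.] handle top [406. 445.]
-59 [407. 213.] handle top [407. 218.]
-65 [407. 187.] handle top [407. 191.]
-90 [407.  73.] handle top [408.  68.]
-120 [408. -87.] handle top [ 408. -105.]
-185 [ 410. -550.] handle top [ 411. -618.]
mouth [ 397.44429631 -587.76422873]
```

View pics/w6.png

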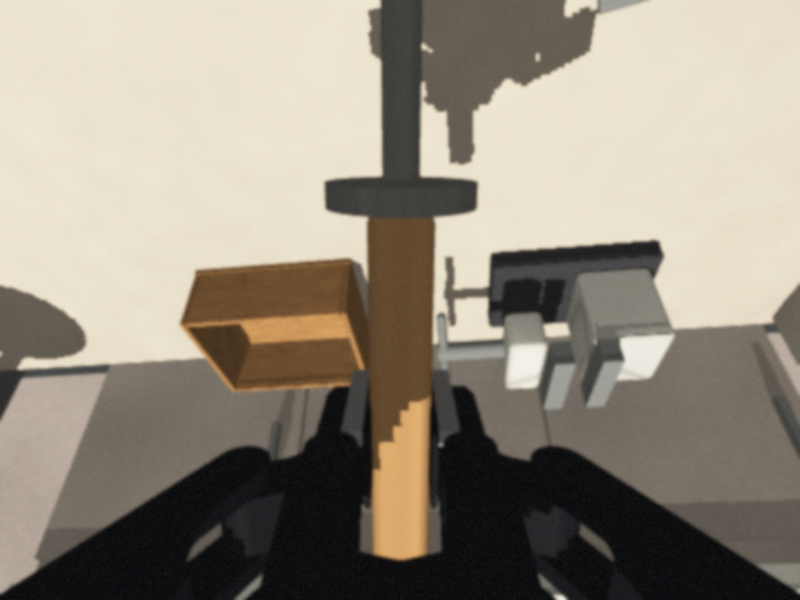

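Emit:
apply_moves(targets=[[[-1, -0.1, 0, 0.2, 0, -0.2, -0.3], [-1, -0.1, -0.5, 0.2, 0, -0.2, -0.3], [-1, -0.1, -1, 0.2, 0, -0.2, -0.3], [-1, -0.1, -1.5, 0.2, 0, -0.2, -0.3], [-1, -0.1, -2, 0.2, 0, -0.2, -0.3], [-1, -0.1, -2, 0.2, 0, -0.2, -0.3], [-1, -0.1, -2, 0.2, 0, -0.2, -0.3]]])

```text
clock: 12.05
eef_pos: [492.5, -406.0, 212.7]
tcp_rot: [2.531, 0.001, -0.105]
contact_force: [-0.4, 0.3, -1.7]
opening: 0.174
```

```bash
python3 - <<'E'
from h import *
g,R=tube(95);p,Rr=st(g,R);s=r.sense();print("F tool",Rr.inv().apply(s["contact_force"]).round(2),"T",Rr.inv().apply(s["wrist_torque"]).round(2))
E
```

```text
t 12.05 p [ 492.5 -406.   212.7] rpy [ 1.45e+02  1.00e-01 -6.00e+00] F [-0.4  0.3 -1.7] op 0.174 q [-0.39  0.34  1.86 -0.77  0.91  0.19]
shift [-0.04 -1.12 -0.01]
turn [-0.  0.  0.]
F tool [-0.45 -1.18  1.19] T [ 0.35 -0.04 -0.07]
```

Emit:
apply_moves(targets=[[[-1, 0, -0.5, 0, 0, 0, 0], [-1, 0, -1, 0, 0, 0, 0], [-1, 0, -1.5, 0, 0, 0, 0], [-1, 0, -2, 0, 0, 0, 0], [-1, 0, -2.5, 0, 0, 0, 0], [-1, 0, -2.5, 0, 0, 0, 0]]])

```text
clock: 12.65
eef_pos: [494.6, -385.0, 197.8]
tcp_rot: [2.531, 0.002, -0.104]
contact_force: [0.5, -0.6, -1.6]
opening: 0.176
```

```bash
cat >> h.py <<'E'
def chk(s0):
    g,R=tube(s0);p,Rr=st(g,R);s=r.sense();print("F tool",Rr.inv().apply(s["contact_force"]).round(2),"T",Rr.inv().apply(s["wrist_torque"]).round(2))
E
python3 -c "from h import *;chk(70)"
```

```text
t 12.65 p [ 494.6 -385.   197.8] rpy [ 1.45e+02  1.00e-01 -6.00e+00] F [ 0.5 -0.6 -1.6] op 0.176 q [-0.36  0.35  1.88 -0.78  0.91  0.24]
shift [-0.02 -1.04 -0.02]
turn [-0.   0.1  0.1]
F tool [ 0.56 -0.44  1.59] T [ 0.31 -0.07 -0.09]
```

Emit:
apply_moves(targets=[[[-1, 0, -0.7, 0, 0, 0, 0], [-1, 0, -1.4, 0, 0, 0, 0], [-1, 0, -2.1, 0, 0, 0, 0], [-1, 0, -2.8, 0, 0, 0, 0], [-1, 0, -3.5, 0, 0, 0, 0], [-1, 0, -4, 0, 0, 0, 0], [-1, 0, -4, 0, 0, 0, 0]]])

```text
clock: 13.35
eef_pos: [497.9, -351.7, 174.3]
tcp_rot: [2.532, 0.002, -0.104]
contact_force: [-1.1, -0.3, -1.3]
opening: 0.177
```

```bash
python3 -c "from h import *;chk(0)"
```

```text
t 13.35 p [ 497.9 -351.7  174.3] rpy [ 1.451e+02  1.000e-01 -5.900e+00] F [-1.1 -0.3 -1.3] op 0.177 q [-0.3   0.37  1.91 -0.8   0.9   0.33]
shift [-0.   -3.95 -0.02]
turn [-0.1  0.1  0.1]
F tool [-1.05 -0.39  1.32] T [ 0.44 -0.05 -0.03]
```

Emit:
apply_moves(targets=[[[-1, 0, -0.7, 0, 0, 0, 0], [-1, 0, -1.4, 0, 0, 0, 0], [-1, 0, -2, 0, 0, 0, 0], [-1, 0, -2.5, 0, 0, 0, 0], [-1, 0, -2.9, 0, 0, 0, 0], [-1, 0, -2.9, 0, 0, 0, 0]]])

```text
clock: 13.95
eef_pos: [500.4, -327.5, 157.3]
tcp_rot: [2.532, 0.003, -0.103]
contact_force: [-0.6, 0.4, -1.0]
opening: 0.174
```

```bash
python3 -c "
from h import *;chk(0)
import cv2
f=r.grab_frame('wrist');cv2.imwrite('pics/w7.png',f['pixels'][:230,100:460,::-1].repeat(2,0).repeat(2,1))"
```

```text
t 13.95 p [ 500.4 -327.5  157.3] rpy [145.1   0.2  -5.9] F [-0.6  0.4 -1. ] op 0.174 q [-0.25  0.39  1.93 -0.81  0.9   0.4 ]
shift [ 0.   -0.99 -0.03]
turn [-0.1  0.1  0.2]
F tool [-0.67 -0.85  0.67] T [ 0.32  0.01 -0.03]
```

View pics/w7.png

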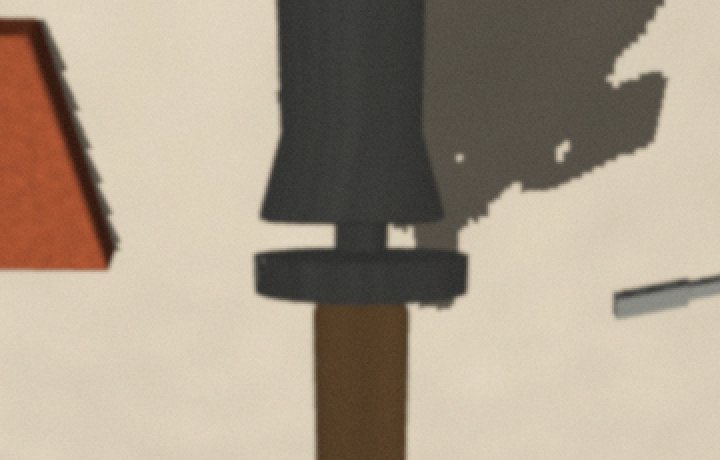

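Emit:
apply_moves(targets=[[[-1, -0.1, 0, 0, 0, 0, 0], [-1, -0.1, -0.2, 0, 0, 0, 0], [-1, -0.1, -0.4, 0, 0, 0, 0], [-1, -0.1, -0.6, 0, 0, 0, 0], [-1, -0.1, -0.7, 0, 0, 0, 0], [-1, -0.1, -0.7, 0, 0, 0, 0]]])

```text
clock: 14.6
eef_pos: [500.0, -323.1, 154.5]
tcp_rot: [2.529, 0.003, -0.103]
contact_force: [-2.1, -6.0, 2.4]
opening: 0.177
```

```bash
python3 -c "from h import *;chk(0)"
```

```text
t 14.6 p [ 500.  -323.1  154.5] rpy [144.9   0.2  -5.9] F [-2.1 -6.   2.4] op 0.177 q [-0.24  0.4   1.94 -0.81  0.9   0.41]
shift [ 0.08 -0.46 -0.01]
turn [0.1 0.1 0.2]
F tool [-1.46  6.46  1.59] T [-0.83 -0.12 -0.09]
```

Emit:
apply_moves(targets=[[[-1, 0, -0.3, 0, 0, 0, 0], [-1, 0, -0.5, 0, 0, 0, 0], [-1, 0, -0.5, 0, 0, 0, 0], [-1, 0, -0.5, 0, 0, 0, 0]]])

```text
clock: 15.0
eef_pos: [500.2, -322.9, 154.9]
tcp_rot: [2.521, 0.004, -0.103]
contact_force: [-4.7, -21.3, 11.8]
opening: 0.177
```

```bash
python3 -c "from h import *;chk(0)
import cv2
f=r.grab_frame('wrist');cv2.imwrite('pics/w8.png',f['pixels'][:230,100:460,::-1].repeat(2,0).repeat(2,1))"
```

```text
t 15.0 p [ 500.2 -322.9  154.9] rpy [144.4   0.2  -5.9] F [ -4.7 -21.3  11.8] op 0.177 q [-0.24  0.4   1.94 -0.82  0.91  0.42]
shift [ 0.06 -0.46  0.03]
turn [0.6 0.1 0.2]
F tool [-2.49 24.45  2.99] T [-3.46 -0.4  -0.21]
```

View pics/w8.png

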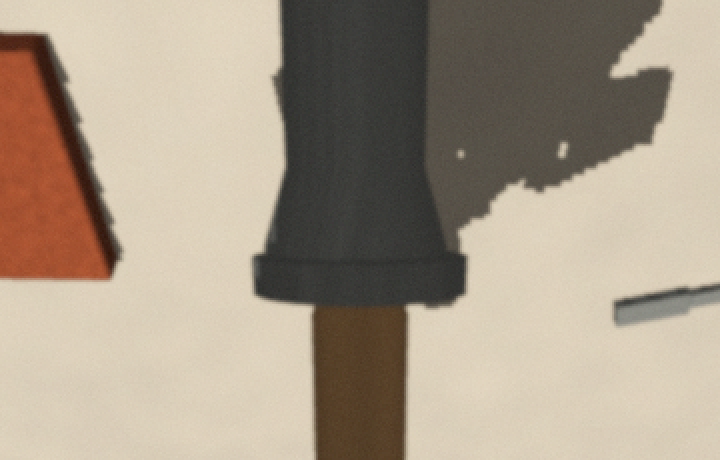

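Emit:
apply_moves(targets=[[[-1, 0, 0.5, 0, 0.6, 0, 0], [-1, 0, 2, 0, 0.6, 0, 0], [-1, 0, 4, 0, 0.6, 0, 0], [-1, 0, 6, 0, 0.6, 0, 0], [-1, 0, 8, 0, 0.6, 0, 0], [-1, 0, 10, 0, 0.6, 0, 0], [-1, 0, 12, 0, 0.6, 0, 0], [-1, 0, 13, 0, 0.6, 0, 0]]])

```text
clock: 15.85
eef_pos: [489.7, -429.2, 231.5]
tcp_rot: [2.531, 0.002, -0.104]
contact_force: [0.4, 0.2, -1.5]
opening: 0.175
```

Emit:
apply_moves(targets=[[[-1, 0, 1.5, 0, 0, 0, 0], [-1, 0, 3, 0, 0, 0, 0], [-1, 0, 4, 0, 0, 0, 0], [-1, 0, 4, 0, 0, 0, 0], [-1, 0, 4, 0, 0, 0, 0]]])

```text
clock: 16.35
eef_pos: [486.1, -461.4, 253.9]
tcp_rot: [2.532, 0.003, -0.104]
contact_force: [-0.1, 0.2, -2.3]
opening: 0.175
```

```bash
python3 -c "
from h import *;chk(165)
R=rodrot(75,0)[0]
st([430,-220,290],rodrot(40,0)[0])"
```

```text
t 16.35 p [ 486.1 -461.4  253.9] rpy [ 1.451e+02  1.000e-01 -6.000e+00] F [-0.1  0.2 -2.3] op 0.175 q [-0.49  0.31  1.78 -0.72  0.93  0.03]
shift [ 0.02 -1.05  0.16]
turn [-0.1  0.1  0.1]
F tool [-0.16 -1.45  1.76] T [ 0.36 -0.01  0.02]
t 16.35 p [ 486.1 -461.4  253.9] rpy [ 1.451e+02  1.000e-01 -6.000e+00] F [-0.1  0.2 -2.3] op 0.175 q [-0.49  0.31  1.78 -0.72  0.93  0.03]
shift [ -8.11 -17.14 -16.35]
turn [ 33.2 -13.3  42.7]
```

```bash
python3 -c "
from h import *
st([490,-440,275],rodrot(80,0)[0])"
```

```text
t 16.35 p [ 486.1 -461.4  253.9] rpy [ 1.451e+02  1.000e-01 -6.000e+00] F [-0.1  0.2 -2.3] op 0.175 q [-0.49  0.31  1.78 -0.72  0.93  0.03]
shift [ 0.16 -0.56 -2.97]
turn [34.9 -1.1  3.9]
```

Emit:
apply_moves(targets=[[[-1, 0, 0, -1, 6, 0, 0.5], [-1, 0, 0, -2, 12, 0, 1], [-1, 0.1, -0.3, -3, 18, -0.5, 2], [-1, 0.2, -0.6, -3, 24, -1, 3], [-1, 0.2, -0.6, -3, 30, -1, 3.5], [-1, 0.2, -0.6, -3, 34.9, -1.1, 3.9], [-1, 0.2, -0.6, -3, 34.9, -1.1, 3.9], [-1, 0.2, -0.6, -3, 34.9, -1.1, 3.9]]])

```text
clock: 17.15
eef_pos: [490.1, -439.5, 274.0]
tcp_rot: [3.14, 0.002, -0.175]
contact_force: [-0.1, -0.1, -1.2]
opening: 0.179
```

```bash
python3 -c "
from h import *
import h;h.L=68
d=rodrot(72,0)[1]
g,R=tcp_for(np.array([639.7,323.8,220])-120*d,72,0);print(g)
st(g,R)"
```

```text
[581.60480506 145.00137494 200.        ]
t 17.15 p [ 490.1 -439.5  274. ] rpy [ 1.799e+02  1.000e-01 -1.000e+01] F [-0.1 -0.1 -1.2] op 0.179 q [-0.73  0.37  1.51 -0.    1.26 -0.56]
shift [ -1.13 -59.16   7.3 ]
turn [0.1 0.1 8. ]
```

Emit:
apply_moves(targets=[[[-1, 0, -4, 0, 0, 0, 1], [-1, 0, -8, 0, 0, 0, 2], [-1, 0, -12.5, 0, 0, 0, 3], [-1, 0, -17, 0, 0, 0, 4], [-1, -0.5, -21.5, 0, 0, 0, 5], [-1, -0.5, -26, 0, 0, 0, 6], [-1, -1, -30.5, 0, 0, 0, 7], [-1, -1, -34, 0, 0, 0, 8]]])

```text
clock: 17.95
eef_pos: [538.3, -99.5, 273.2]
tcp_rot: [3.138, 0.001, -0.313]
contact_force: [0.7, -0.9, -2.6]
opening: 0.176
```

```bash
python3 -c "
from h import *
st([581.6,145,200],rodrot(72,0)[0])"
```

```text
t 17.95 p [538.3 -99.5 273.2] rpy [ 1.798e+02  1.000e-01 -1.790e+01] F [ 0.7 -0.9 -2.6] op 0.176 q [-0.18  0.19  1.75 -0.    1.2   0.13]
shift [ -3.39 -24.62   7.24]
turn [0.2 0.1 0.1]
```

Emit:
apply_moves(targets=[[[-1, -0.5, -4, 0, 0, 0, 0], [-1, -1, -8, 0, 0, 0, 0], [-1, -1.5, -12, 0.5, 0, 0, 0], [-1, -2.2, -16, 2, 0, 0, 0], [-1, -2.8, -20, 4, 0, 0, 0], [-1, -3.4, -23.5, 6, 0, 0, 0], [-1, -3.4, -24.6, 7.2, 0.2, 0, 0], [-1, -3.4, -24.6, 7.2, 0.2, 0, 0]]])

```text
clock: 18.75
eef_pos: [579.7, 146.5, 198.3]
tcp_rot: [3.139, 0.003, -0.309]
contact_force: [0.9, -0.7, -1.1]
opening: 0.177
```

```bash
python3 - <<'E'
from h import *
import cv2
p,Rr=st([581.6,145,200],rodrot(72,0)[0])
m=Rr.as_matrix();d=-m[:,1];z=m[:,2]
for n in("top","side"):
    f=r.grab_frame(n);np.savez(n+"9.npz",**f)
    im=f["pixels"].astype(int);old=np.load(n+"0.npz")["pixels"].astype(int)
    for L_ in(64,70):
        t=p-20*z+(L_+120)*d;print(n,L_,"tip px",proj(f,t).round(1),t.round(1))
    u,v=proj(f,t).round().astype(int)
    D=np.abs(im-old).sum(2)[v-14:v+15,u-14:u+15]
    print(u-14,v-14);print("\n".join("".join("#" if a>90 else "+" if a>45 else "." for a in row) for row in D))
E
```

```text
t 18.75 p [579.7 146.5 198.3] rpy [179.8   0.2 -17.7] F [ 0.9 -0.7 -1.1] op 0.177 q [ 0.25  0.35  1.72 -0.    1.08  0.55]
shift [ 0.23  0.09 -0.17]
turn [0.2 0.2 0.3]
top 64 tip px [172.  174.9] [635.7 321.8 217.9]
top 70 tip px [169.7 174.3] [637.5 327.6 217.8]
156 160
.............................
.............................
.............................
.............................
.............................
.............................
.............................
.............................
.............................
.............................
.............................
.............................
.............................
...............#++...........
..............+++++.++.......
..............+#++###.+......
................++....+.+....
.......................+...++
.............................
.............................
.............................
.............................
.............................
.............................
.............................
.............................
.............................
...................
[... 316 characters left out ...]
+..+.+####
###########+....+.+.....+####
#############..+..+..+..+####
#############+..+....+...####
##############+++..#....+####
###############+..+.....+####
################.+.+....+###.
#################+++.++.+###+
############+++#####....+##..
+####++++.++++++####.++.+#...
..++++++++++++++####+........
...+++++++++++++####+.......+
....#+++++#+#+++####.........
....++++++++++++####+......+.
.....+++#++++.+.####+.......#
.....++++++..###+###+......+#
.....+++++...###.###+......##
+....+++++..+###+###......###
.....+++++.#########+.....###
++..++++++###+##.###+....####
++...++++++#+++++###+....####
+++++++++++++++++###....#####
+#+#+++++++#####.############
++++#++#+++##################
```

```bash
python3 - <<'E'
from h import *
p,Rr=st()
m=Rr.as_matrix();d=-m[:,1];z=m[:,2]
for n in("side","top"):
    f=dict(np.load(n+"9.npz"));g=f["pixels"].astype(int).sum(2)//3
    for x in(120,90,60,30,0):
        print(n,x,proj(f,p-20*z+(69+x)*d).round(1))
    u,v=proj(f,p-20*z+189*d).round().astype(int)
    print(u-12,v-8)
    for row in g[v-8:v+26 if n=="side" else v+12,u-12:u+16]:print(" ".join("%3d"%a for a in row))
E
```

```text
t 18.85 p [580.9 144.5 200.5] rpy [ 1.799e+02  1.000e-01 -1.780e+01] F [ 0.4 -0.1 -1.3] op 0.176 q [ 0.24  0.34  1.72 -0.    1.08  0.55]
side 120 [278.1 116.2]
side 90 [278.  119.7]
side 60 [277.8 123.5]
side 30 [277.7 127.4]
side 0 [277.5 131.6]
266 108
  9  19  20  19  14  15  15  20  18  21  21  19  13  17  17  14  18  19  19  12  16  18  23  20  23  15  11  16
 16  20  17  16  17  21  20  18  16  18  16  17  21  14  13  16  16  21  21  15  19  19   9  15  17  18   6  10
 24  21  16  23  11  13  16  10  20   9  24  16  19  19  17  15  19  17  13  20  21  15  23  16  15  21  11  20
 17  14  17  16  21  19  14  19  24  19  14  27  20   9  20  14  16  21  16  20  22  20  14  18  17   5  20  22
 23  19  19  18  10  14  17   9  16  18  14  18  10  18  21  21   9  23  18  20  17  15  13  11  13  22  60  56
 15  12  16  16  21  20  14  21  14  22  10   9  17  19  20  13  21  15  17  16  19  20  19   5  15  76 150 111
 18  18  23  14  16  15  16  22  16  16  15  22  21  23  14  19  16  12  18  17  21  13   5  13  62 145 167  90
 21  20  19  20  18  16  20  14  16  14  19  12  18  17  15  
[... 4615 characters left out ...]
  62  52  73  74  76  73  81
109  62  36  46  46  68  71  66  66  66  66  69  68  67  63  67  67  67  71  71  77  77  72  76  72  66  59  72
 96  33  58  68  70  66  69  67  70  65  69  71  68  68  70  69  71  71  78  83  87  93  89  88  90  88  74  69
112  38  40  69  69  72  68  67  69  68  69  70  69  70  65  70  70  76  85  92  95 111  95  93 102  95  87  82
117  52  32  66  69  66  67  64  70  69  69  67  66  69  69  66  75  84  92 110  96 113  94  95  99 100 100  81
116  74  23  60  69  71  66  67  67  70  67  68  70  69  69  70  81  87 103 101  97 115 100  93 107 107 112  84
116  97  29  47  67  69  69  68  67  68  69  69  72  69  74  73  82  93  95 113  96 114 108  98  99  98 114 113
```

```bash
python3 - <<'E'
import h;from h import *
h.L=69
d=rodrot(72,0)[1]
g,R=tcp_for(np.array([639.7,323.8,122])-120*d,72,0);print(g);st(g,R)
E
```

```text
[581.29578806 144.05031842 102.        ]
t 18.85 p [580.9 144.5 200.5] rpy [ 1.799e+02  1.000e-01 -1.780e+01] F [ 0.4 -0.1 -1.3] op 0.176 q [ 0.24  0.34  1.72 -0.    1.08  0.55]
shift [0.07 0.02 9.85]
turn [0.1 0.1 0.2]
```

Emit:
apply_moves(targets=[[[-1, 0, 0, 2, 0, 0, 0], [-1, 0, 0, 4, 0, 0, 0], [-1, 0, 0, 6, 0, 0, 0], [-1, 0, 0, 8, 0, 0, 0], [-1, 0, 0, 9.3, 0, 0, 0], [-1, 0, 0, 9.8, 0, 0, 0], [-1, 0, 0, 9.8, 0, 0, 0], [-1, 0, 0, 9.8, 0, 0, 0]]])

```text
clock: 19.65
eef_pos: [581.4, 144.3, 103.5]
tcp_rot: [3.141, -0.0, -0.312]
contact_force: [-0.7, -1.1, 0.0]
opening: 0.175
```

```bash
python3 - <<'E'
import h;from h import *
h.L=69
d=rodrot(72,0)[1]
g,R=tcp_for(np.array([639.7,323.8,122])-120*d,72,0);p,Rr=st(g,R)
m=Rr.as_matrix();d=-m[:,1];z=m[:,2];tip=p-20*z+189*d
f=r.grab_frame("top");print("tip",tip.round(1),proj(f,tip).round(1),"win",proj(f,[639.7,323.8,95]).round(1))
im=f["pixels"].astype(int).sum(2)//3
print(im[180:194,170:200])
w6=dict(np.load("w6.npz"))["pixels"];w=r.grab_frame("wrist")["pixels"]
for n,a in(("w6",w6),("now",w)):
    a=a.astype(int).sum(2)//3;print(n,"row138 cols", " ".join(map(str,a[138,216:346:2])));print("col300 rows"," ".join(map(str,a[118:156,300])))
E
```

```text
t 19.65 p [581.4 144.3 103.5] rpy [180.   -0.  -17.9] F [-0.7 -1.1  0. ] op 0.175 q [ 0.24  0.46  1.79 -0.    0.89  0.55]
shift [-0.    0.03  0.15]
turn [ 0.  -0.   0.1]
tip [639.4 324.2 123.4] [179.  183.3] win [181.3 185.8]
[[ 69  68  68  69  70  70  71  79  87  88  94  87  87  90  86  75  77  65
   68  67  72  71  67  69  69  69  69  68  71  27]
 [ 70  71  67  71  67  69  78  88  90  97 103  91  90 101  94  88  85  60
   68  71  71  69  67  68  68  70  66  68  67  39]
 [ 70  70  70  68  70  75  80  94 106  90  79  75  83  79  87  93  80  80
   67  71  67  68  69  66  70  69  70  70  69  50]
 [ 69  68  73  68  71  80  86 101 101  87  87  84  86  82  75  75  55  69
   60  68  62  68  68  67  70  65  66  67  69  67]
 [ 69  68  67  68  73  82  96  91 114  80  78  73  79  85  85  77  74  81
   77  60  57  63  71  65  61  66  69  72  70  67]
 [ 68  70  71  69  77  83  97  96 113  86  96  84  78  72  73  61  79  84
   80  64  80  79  76  61  57  61  67  60  68  66]
 [ 71  72  64  69  75  85  87  93 112  95 116 108 106  90  93  66  84  73
   49  49  75  84  80  74  82  79  68  62  59  64]
[... 951 characters left out ...]
 65 67 67 67 63 67 66 63 64 65 66 67 68 66 64 60 67 64 66 65 64 65 60 60 64 65 65 65 66 66 64 64 66 63 62 62 59 57 60 55 73 180 221 223 222 224 222
col300 rows 224 224 224 222 214 177 112 64 55 53 55 55 56 59 64 62 63 63 62 65 64 62 65 65 65 61 65 66 64 62 62 62 61 64 68 69 70 69
now row138 cols 199 196 197 197 195 173 104 93 104 111 114 117 118 125 121 124 125 129 138 143 140 138 139 136 136 138 139 138 142 143 144 142 143 139 137 134 138 137 133 129 129 123 123 122 124 117 118 115 114 111 109 106 97 97 86 84 77 72 62 66 81 80 108 184 197
col300 rows 196 197 194 195 184 153 102 70 53 52 54 51 61 80 100 121 127 128 127 125 123 126 124 125 126 125 125 126 127 125 122 124 129 119 100 84 96 114
```

Emit:
apply_moves(targets=[[[-1, 0, 0, 0.1, 0, 0, 0], [-1, 0, 0, 0.1, 0, 0, 0], [-1, 0, 0, 0.1, 0, 0, 0], [-1, 0, 0, 0.1, 0, 0, 0], [-1, 0, 0, 0.1, 0, 0, 0]]])

```text
clock: 20.25
eef_pos: [581.4, 144.6, 102.5]
tcp_rot: [3.141, -0.0, -0.311]
contact_force: [-0.2, 0.4, -1.1]
opening: 0.175
```

```bash
python3 -c "
from h import *
st();print(np.abs(r.sense()['qvel']).max());print(r.sign_off())"
```

```text
t 20.25 p [581.4 144.6 102.5] rpy [180.   -0.  -17.8] F [-0.2  0.4 -1.1] op 0.175 q [ 0.24  0.46  1.79 -0.    0.89  0.55]
0.0013723273303484418
the job is handed in; nothing more can be done
None
```

The job is done and handed in at 20.3 s of the 72 s allowed; sign-off gave no verdict.

- **Can:** I turned it 110° on the spot and released it upright. The wrist view afterwards showed the lid's rib within about 5° of the scanner's axis. I did not view the can again after that, but nothing was moved near it.
- **Gauge rod in the tube:** The rod went down the guide tube with no notable resistance. It came to a firm stop at about 24 N, and the picture showed the collar against the rim. That stop came 4.6 mm earlier than I had calculated, which I put down mainly to the rod sitting further forward in the grip. I then drew it out until the tip was clear by an estimated 50 mm.
- **Final hold:** The rod is level and still in the gripper. By the tool pose the tip is about 1 mm sideways from the middle of the reading window and 27 mm above it, with no contact force of note. The top camera put the tip within about a pixel (2–3 mm) of where I expected it. The collar sat in the same place in the wrist picture as before insertion, so the rod had not slipped.

**Disagreements and gaps:** Wrist-camera positions differed from the fixed cameras by 2–4 mm throughout, inside the tolerances. The side camera could not confirm the tip's height because the gripper hid it, so that height rests on the tool pose alone. I did not check the bystanders again after the moves.

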